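# Find the empty bay by its rocking lid and push it open

## Robot

A 6-joint arm with a two-finger parallel gripper is mounted at the origin on a cart in front of the work surface, level with it; the furniture and walls round the work are solid. World frame = base frame: x ahead of the robot, y to its left, z up, the work surface at z = 0. Lengths are in m, angles in rad, forces in N, time in s.
With the tool pointing down it reaches from about 0.4 to 0.825 m from the base axis. Payload 7 kg.
Tool frame: the origin (TCP) lies midway between the tips of the shut fingers; the grasp point (between the pads) lies arm.hold_point_z behind it (arm.hold_point_z is the distance from the TCP to the grasp point, in m); z points along the fingers, y is the line along which they close (so a half turn about z gives the same grasp; the last joint's range is limited). The gripper opens to 88 mm and grips with 3 to 60 N. Pads are 19 mm wide; open, the fingers measure 130 mm over their backs; the gripper's body (78 mm by 193 mm) begins 47 mm behind the grasp point.
Start: joints at [1.416, 0.359, 0.012, 0, -1.224, -0.288], TCP at [0.289, 0.61, 0.227] pointing down, gripper open.
Joint ranges: [-3.07, 3.07], [-1.43, 2.12], [-1.02, 1.25], [-3.03, 1.67], [-3.05, -0], [-3.03, 3.03]. Speed limits (rad/s): [2.39, 2.39, 3.01, 3.14, 3.14, 3.14].

## Interface

Orientations are given as [roll, pitch, yaw] about the fixed x, y, z axes, in that order (R = Rz(yaw) Ry(pitch) Rx(roll)).
In Python, from station import arm gives the robot as it stands.
- The arm moves only by the shell command python3 -m crank 'ROWS' [OPENING] [FORCE]. ROWS is JSON, a list that holds one entry, the list of rows, each a list of 4 numbers: the shift along the tool's x, y, z in units of 25 mm (1.0 is 25 mm), then the turn about the tool's z in units of 5 degrees (1.0 is 5 degrees). A call has 1 to 12 rows; each row is the pose to reach, as a shift and turn from the pose commanded when the call began, along the tool's axes at that moment; what a row does not reach only later rows make up. A row lasts 1/8 s, in which the tool goes at most 62.5 mm and 10.7 degrees, less where a joint would pass 70% of its speed; a pose out of reach is approached as far as the arm can. A call with a gripper value outside its range is refused whole. OPENING is the closure, from 0 (fully open) to 1 (shut), set as the call begins (- or left out, the last holds). The fingers move at their own pace and stop on an object; FORCE is the grip in N (left out, the last holds). Time passes only in rows, so rows that repeat a pose let the fingers close. It gives the time, the measured TCP pose, the force, the opening and the grip force at its end, in the units of the state.
- arm.get_state(): the state, without advancing time (a new reading comes with each control period).
- arm.grab_frame(name): name is "side" or "top" or "wrist"; returns (picture, depth): 384x512x3 uint8, red, green, blue; 384x512 float32, m along the optical axis (not along the pixel's ray), 0 where there is no reading.
- arm.get_calibration(name): a dict with "mtx" (3x3 intrinsics, pixels), "R" (3x3) and "t" (3): a world point X has camera coordinates R X + t; the wrist camera has in their place "mount" (4x4, takes a point from camera to tool coordinates, whose origin is the TCP and whose axes are the flange's). Camera axes: x right, y down, z forward; pixel columns grow to the right and rows downward; lengths in m; the calibration is good to about 2 mm. The wrist camera is an equidistant fisheye: a pixel r from the principal point sees the ray r / f radians off the axis. A picture is of the moment at which its call begins: read the wrist's pose just before it. get_calibration takes no time and is no camera call.
- arm.job_done(): hands the job in; it is judged then, once.
Trained networks look in the newest picture that a camera, given by its name, has taken for a name from the list of things; names that differ only in an ending like _2 or _b are one class to them, and where a whole thing is asked for, a point or a joint stands for the part that bears it (a point fixed in the world has none). Each returns a list of dicts, best first, with "score" (0 to 1); they miss things now and then, are a little off and sometimes report something else, mostly with a low value. They report only what shows in the picture. A call takes as long as a camera call.
- arm.recognise(thing, camera): "extent" ([left, top, width, height] in pixels, round what is visible of it).
- arm.trace(thing, camera): "mask" (384x512 bool, what is visible of it) and "extent" ([left, top, width, height] in pixels, round what is visible of it).
The state is a dict: "t": time; "q": joint angles; "qd": joint speeds; "joint_efforts": joint torques, N m; "eef_pos": TCP position; "ee_rot": TCP orientation; "force": force on the tool from outside, world axes, zero at the start; "moment": the same for the moment, N m; "width": finger opening in m; "gripper_force": force on a finger pad.
Only numpy, scipy, OpenCV 4.12 (cv2) and the standard library are available. Lean on these libraries where they do the work, as an engineer would, in place of code of your own. Each camera call takes 0.05 s, during which the arm holds its last target. There are 200 camera calls.

## Task

The low grey case has four identical tilting metal lids; three bays are packed full and their lids will not give, one bay is empty and its lid rocks. With the fingertips, press the ribbed part of the lids one at a time, without forcing those that do not give, until you find the lid that rocks, then push it down until it is fully open and leave it standing open, ready for filling. Only touch and press the lids: do not pick up or shift any of the small things on and round the case.

Things in the scene. Friction and masses are not known exactly. Their poses are not given: they have to be found in the camera images.
- case: Low grey case fixed to the bench; deck 75 mm up. Origin on the bench; x points away from the robot, y left; it reaches from -125 to +135 mm in x and +-78 mm in y. Four identical bare-metal lids lie flush in its deck in two rows of two; behind them (x 93 to 135 mm) the deck is solid. Bay openings are 99 x 62 mm, walls between 10 to 12 mm thick, flush with the deck; bay floors 12 mm above the bench.
- lid_0 (a joint): Tilt of the lid in the near row, left (rad): 0 shut, flush; grows as its near end sinks and its short tail rises; stop at 0.70, fully open. All lids: 95 x 58 x 4 mm, pivot 75 mm from the near end, here at x -38, y 37, z 73 mm in the case's frame. Over the empty bay (unseen, differs every time) it tilts and stays at any tilt; over a packed bay it gives 1 mm (under 0.03 rad), then is solid.
- lid_0_press (a point): Place to press on the lid in the near row, left: on its upper face and centre line, on the middle one of three low black rubber cross ribs (36 x 3 mm, 1 mm high), 45 mm nearer the robot than its pivot. The rocking lid tilts under about 2 N here. To open it fully, a fingertip pressed straight down here sinks 25 to 38 mm below the deck, according to its width.
- lid_1 (a joint): Tilt of the lid in the near row, right (rad): 0 shut, flush; grows as its near end sinks and its short tail rises; stop at 0.70, fully open. All lids: 95 x 58 x 4 mm, pivot 75 mm from the near end, here at x -38, y -37, z 73 mm in the case's frame. Over the empty bay (unseen, differs every time) it tilts and stays at any tilt; over a packed bay it gives 1 mm (under 0.03 rad), then is solid.
- lid_1_press (a point): Place to press on the lid in the near row, right: on its upper face and centre line, on the middle one of three low black rubber cross ribs (36 x 3 mm, 1 mm high), 45 mm nearer the robot than its pivot. The rocking lid tilts under about 2 N here. To open it fully, a fingertip pressed straight down here sinks 25 to 38 mm below the deck, according to its width.
- lid_2 (a joint): Tilt of the lid in the far row, left (rad): 0 shut, flush; grows as its near end sinks and its short tail rises; stop at 0.70, fully open. All lids: 95 x 58 x 4 mm, pivot 75 mm from the near end, here at x 71, y 37, z 73 mm in the case's frame. Over the empty bay (unseen, differs every time) it tilts and stays at any tilt; over a packed bay it gives 1 mm (under 0.03 rad), then is solid.
- lid_2_press (a point): Place to press on the lid in the far row, left: on its upper face and centre line, on the middle one of three low black rubber cross ribs (36 x 3 mm, 1 mm high), 45 mm nearer the robot than its pivot. The rocking lid tilts under about 2 N here. To open it fully, a fingertip pressed straight down here sinks 25 to 38 mm below the deck, according to its width.
- lid_3 (a joint): Tilt of the lid in the far row, right (rad): 0 shut, flush; grows as its near end sinks and its short tail rises; stop at 0.70, fully open. All lids: 95 x 58 x 4 mm, pivot 75 mm from the near end, here at x 71, y -37, z 73 mm in the case's frame. Over the empty bay (unseen, differs every time) it tilts and stays at any tilt; over a packed bay it gives 1 mm (under 0.03 rad), then is solid.
- lid_3_press (a point): Place to press on the lid in the far row, right: on its upper face and centre line, on the middle one of three low black rubber cross ribs (36 x 3 mm, 1 mm high), 45 mm nearer the robot than its pivot. The rocking lid tilts under about 2 N here. To open it fully, a fingertip pressed straight down here sinks 25 to 38 mm below the deck, according to its width.
- ferrule_0: Bystander: short black ferrule sleeve, 17 mm across, 26 tall, standing on the rear deck of the case, behind the lids. Origin at the centre of its underside.
- battery_a: Bystander: AA-size battery, 15 x 50 x 15 mm, lying on the rear deck of the case, behind the lids. Origin at the centre of its underside.
- ferrule_1: Bystander: short black ferrule sleeve, 17 mm across, 26 tall, standing on the bench right of the case. Origin at the centre of its underside.
- hex_bolt_0: Bystander: hex bolt, 16 x 19 x 40 mm, standing on its head on the bench right of the case. Origin at the centre of its underside.
- angle_box: Bystander: small dark digital angle box, 46 x 66 x 27 mm, on the bench left of the case. Origin at the centre of its underside.
- ferrule_pot: Bystander: small clear pink pot, 48 mm across, 28 tall, on the bench in front of the case. Origin at the centre of its underside.

How it is judged:
By the outcome, as a careful person would: the job done as asked, in the order asked, and still so for the second after the job is handed in, with the robot touching nothing.
It also fails if it takes over 48 s, if anything falls off the work surface, if the arm or the gripper's body presses on something with over 40 N, if the wrist force passes 120 N, or if a joint passes its speed limit or range.

## Working session

There is one attempt and no reset: what is moved stays moved. The work goes in short steps, Python scripts to look and compute and a shell command to move; the robot and the scene stay as the last step left them, time stands still between calls to the robot, and variables do not carry over. Pictures are saved under pics/ and viewed, at most 10 in all, crops included, and the job is handed in when it is done.

```bash
mkdir -p pics; python3 - <<'E'
from station import arm
import cv2,numpy as np
s=arm.get_state(); print(s)
for n in("top","side"):
    p,d=arm.grab_frame(n); cv2.imwrite(f"pics/{n}0.png",p[:,:,::-1]); np.savez(f"{n}0.npz",p=p,d=d)
    c=arm.get_calibration(n); print(n,c)
    for th in("case","lid_0","lid_0_press"):
        print(th,[(round(r["score"],2),r["extent"]) for r in arm.recognise(th,n)])
print(arm.hold_point_z)
E
```

```text
{'t': 0.0, 'q': array([ 1.41612695e+00,  3.59332709e-01,  1.10472676e-02, -3.47820362e-04,
       -1.22407235e+00, -2.88093855e-01]), 'qd': array([-0.00057406, -0.0003235 ,  0.00069634, -0.00096333,  0.00043294,
        0.00093732]), 'joint_efforts': array([-2.68888016e-04, -5.82726502e+01,  2.93058944e+01,  6.99716717e+00,
        6.95528928e-03, -1.82381032e-04]), 'eef_pos': array([0.28901524, 0.60945605, 0.22565308]), 'ee_rot': array([ 3.14000263e+00, -1.30193297e-04, -4.42881584e-01]), 'force': array([ 0.08373412, -0.74125119, -0.35229748]), 'moment': array([ 0.01976029, -0.01683812,  0.02252065]), 'gripper_force': 0.0, 'width': 0.08763944170605606}
top {'mtx': array([[349.15566988,   0.        , 257.8703338 ],
       [  0.        , 349.15566988, 189.42384458],
       [  0.        ,   0.        ,   1.        ]]), 'R': array([[-0.01602534, -0.9998601 , -0.00479238],
       [-0.97669244,  0.0166797 , -0.21399454],
       [ 0.21404454,  0.00125135, -0.9768231 ]]), 't': array([0.22558014, 0.55814445, 0.80848843])}
case [(0.85, [216.1, 141.0, 70.1, 108.4])]
lid_0 [(0.81, [256.9, 158.0
[... 239 characters left out ...]
34 ,   0.        , 257.69243475],
       [  0.        , 468.5387134 , 186.0907015 ],
       [  0.        ,   0.        ,   1.        ]]), 'R': array([[ 0.89616488, -0.44350691,  0.01378864],
       [-0.29433803, -0.61742894, -0.72948381],
       [ 0.33204461,  0.64967925, -0.68385909]]), 't': array([-0.39948894,  0.34786083,  0.5778798 ])}
case [(0.8, [178.1, 138.3, 158.3, 114.8]), (0.33, [249.3, 252.1, 12.1, 6.1])]
lid_0 [(0.92, [184.8, 157.7, 55.7, 37.0]), (0.91, [240.0, 145.0, 55.7, 32.4]), (0.63, [255.0, 169.1, 53.4, 35.7]), (0.55, [197.4, 185.0, 58.8, 38.7])]
lid_0_press [(0.61, [184.9, 158.1, 55.9, 36.7]), (0.48, [156.0, 222.2, 27.3, 26.0]), (0.18, [174.4, 139.2, 163.4, 113.0])]
0.0188
```

View pics/top0.png

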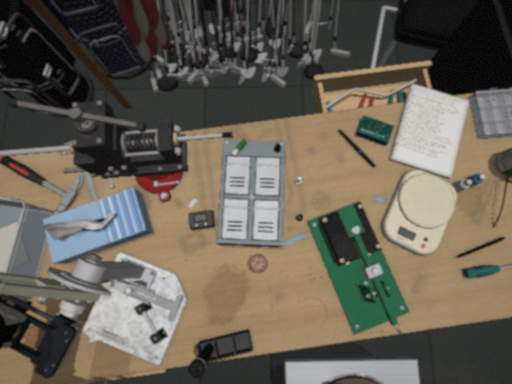

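View pics/side0.png

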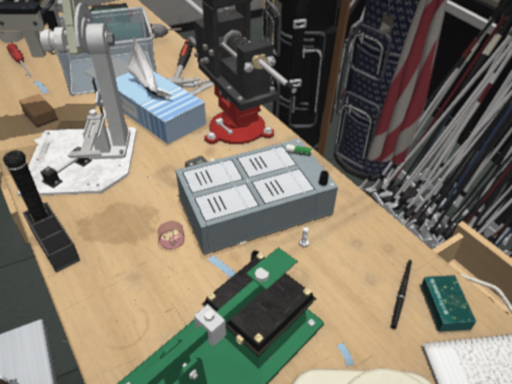

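The top view shows the case at about columns 216–286 and rows 141–249, with the battery at (240,147), a ferrule at (278,148) on its rear deck, and the pot at (258,262). The side view shows the same four shut lids, the pot at (171,234), and the bolt at (304,237). Next I'll fit the case pose from the lid masks.

```bash
cat > h.py <<'E'
import numpy as np
from scipy.optimize import least_squares
def plane(c,uv,z):
    uv=np.atleast_2d(uv); r=np.c_[uv,np.ones(len(uv))]@np.linalg.inv(c["mtx"]).T@c["R"]
    o=-c["R"].T@c["t"]; return o+r*((z-o[2])/r[:,2])[:,None]
PIV={0:(-38,37),1:(-38,-37),2:(71,37),3:(71,-37)}
def T(p,l): # case mm -> world
    c,s=np.cos(p[2]),np.sin(p[2]); l=np.atleast_2d(l)/1e3
    return np.c_[c*l[:,0]-s*l[:,1]+p[0], s*l[:,0]+c*l[:,1]+p[1]]
E
python3 - <<'E'
from station import arm
from h import *
allp=[];alll=[]
for n in("top","side"):
    c=arm.get_calibration(n); d=np.load(n+"0.npz")["d"]; W=[]
    for r in arm.trace("lid_0",n):
        m=r["mask"]; v,u=np.nonzero(m)
        if r["score"]<.3: continue
        w=plane(c,np.c_[u,v],.075); z=d[m]; z=z[z>0]
        rays=(np.c_[u,v,np.ones(len(u))]@np.linalg.inv(c["mtx"]).T)*d[v,u][:,None]
        P=(rays-c["t"])@c["R"]
        W.append(w.mean(0)); print(n,r["score"],len(u),w.mean(0).round(4),"depth",np.median(P,0).round(4))
    W=np.array(W)[:4,:2]; m=W.mean(0)
    L=[]
    for w in W:
        i=(0 if w[0]<m[0] else 2)+(0 if w[1]>m[1] else 1); L.append((PIV[i][0]-27.5,PIV[i][1]))
    f=lambda p:(T(p,L)-W).ravel()
    s=least_squares(f,[m[0],m[1],0]); print(n,L,s.x,(s.fun*1e3).round(1)); allp.append(W);alll+=L
W=np.vstack(allp)
s=least_squares(lambda p:(T(p,alll)-W).ravel(),[*W.mean(0),0]); p=s.x
print("both",p,(s.fun*1e3).round(1)); np.save("case.npy",p)
for i in PIV: 
    q=T(p,(PIV[i][0]-45,PIV[i][1]))[0]; print(i,q,np.hypot(*q))
for n,ths in(("top",("ferrule_pot","ferrule_0","battery_a","hex_bolt_0","angle_box")),):
    c=arm.get_calibration(n)
    for t in ths:
        r=arm.recognise(t,n)
        for k in r[:2]:
            e=k["extent"]; print(t,k["score"],e,plane(c,(e[0]+e[2]/2,e[1]+e[3]/2),.015).round(3))
E
```

```text
top 0.96 963 [0.4881 0.2739 0.075 ] depth [0.4872 0.2748 0.075 ]
top 0.75 867 [0.5917 0.194  0.075 ] depth [0.5914 0.1938 0.0752]
top 0.74 857 [0.5968 0.2676 0.075 ] depth [0.5961 0.2673 0.0751]
top 0.73 959 [0.4836 0.2002 0.075 ] depth [0.4831 0.2004 0.0751]
top [(-65.5, 37), (43.5, -37), (43.5, 37), (-65.5, -37)] [ 0.55102606  0.23326409 -0.06024957] [-0.2  0.2  0.5 -0.2 -0.1 -0.  -0.1  0.1]
side 0.86 1387 [0.4819 0.1996 0.075 ] depth [0.4812 0.1983 0.0757]
side 0.85 1251 [0.5902 0.1933 0.075 ] depth [0.5898 0.1922 0.0757]
side 0.68 1096 [0.4854 0.2734 0.075 ] depth [0.485  0.2723 0.0756]
side 0.6 1021 [0.5942 0.2669 0.075 ] depth [0.5932 0.2661 0.0756]
side [(-65.5, -37), (43.5, -37), (-65.5, 37), (43.5, 37)] [ 0.54890019  0.23266382 -0.05637864] [-0.5 -0.2  0.1 -0.   0.2 -0.1  0.2  0.3]
both [ 0.54996315  0.23296396 -0.05831389] [-1.4 -0.2 -0.5 -0.5 -1.2 -0.2 -1.1 -0.4  0.5  0.2  1.1  0.2  1.4  0.4
  1.3  0.5]
0 [0.46926062 0.27473838] 0.5437708198147725
1 [0.46494784 0.20086416] 0.5064809000406486
2 [0.57807534 0.26838576] 0.6373398014183861
3 [0.57376256 0.19451155] 0.605836793283458
ferrule_pot 0.82 [247.7, 253.6, 19.3, 20.1] [[0.381 0.221 0.015]]
battery_a 0.58 [252.4, 204.3, 26.7, 33.6] [[0.488 0.197 0.015]]
angle_box 0.84 [185.5, 213.6, 29.9, 16.4] [[0.489 0.366 0.015]]
```

```bash
python3 - <<'E'
from station import arm
from h import *
for n in("top","side"):
    c=arm.get_calibration(n); d=np.load(n+"0.npz")["d"]
    v,u=np.mgrid[:384,:512]; v=v.ravel();u=u.ravel()
    P=((np.c_[u,v,np.ones(len(u))]@np.linalg.inv(c["mtx"]).T)*d[v,u][:,None]-c["t"])@c["R"]
    P=P[d[v,u]>0]
    g=np.full((10,14),-1.)
    for x,y,z in P:
        i=int((x-.2)//.05);j=int((y-.05)//.05)
        if 0<=i<10 and 0<=j<14: g[i,j]=max(g[i,j],z)
    print(n,"rows x .2.., cols y .05..\n",(g*100).round().astype(int))
X=np.array([.289,.609,.226]);c=arm.get_calibration("top");q=c["mtx"]@(c["R"]@X+c["t"]);print(q[:2]/q[2])
p=np.load("case.npy");s=arm.get_state();R=np.array([[np.cos(s["ee_rot"][2]),np.sin(s["ee_rot"][2])],[np.sin(s["ee_rot"][2]),-np.cos(s["ee_rot"][2])]])
for i in PIV:
    print(i,(T(p,(PIV[i][0]-45,PIV[i][1]))[0]-s["eef_pos"][:2])@R/.025)
print("via",(np.array([.45,.45])-s["eef_pos"][:2])@R/.025)
E
```

```text
top rows x .2.., cols y .05..
 [[ 1  0  0  5  5 18  5  4  5 34 34  1  0  3]
 [ 0  0  0  0  0  0 10 11 10 34 40 35  0  3]
 [ 0  0  0  0  0  0 11 10 30 35 41 35 28  0]
 [ 2  0  3  3  0  0  0  1 26 32 41 38  6  7]
 [ 8  1  8  8  8  8  0  1  0 26  7  7 11  7]
 [ 9  3  8  8  8  8  3  1  7  7 10 15 18 13]
 [ 2  3  8  8  8  8  3  0  1  7  8  7  7 13]
 [ 0  4  8  8  8  8 14 37 33 33 23 16  3  3]
 [ 1  1  8  8 22 22 24 37 37 38 37 37 23 22]
 [ 1  8 10  9 22 22 24 24 33 33 37 37 16  1]]
side rows x .2.., cols y .05..
 [[   0    0    0    5    5    5    5    4    5   34   34    1    3    3]
 [   0    0    0    0    0    0   10   10   11   34   33   31   29    3]
 [   0    0    0    0    0    0   10   10   30   33   32   31   29    0]
 [   0    0    3    3    0    0    0    1   26   32   32    1    1    0]
 [   8    1    8    8    8    8    0    0    0   26    6    7   12    7]
 [   9    3    8    8    8    8    3    1    7    7   10   15   18   13]
 [   0    3    8    8    8    8    3    1    1    7    8    7    7   13]
 [   0    4    8    8    8    8   14   14   31   30   23   16   16    3]
 [   0    8    8    8   22   22   24   24   30   27   23   22   22   22]
 [   0    8   10    9   22    8   24   24   29   28 -100 -100    1    0]]
[ 48.99935869 317.02604272]
0 [12.25078364  9.02696975]
1 [13.36105073 11.77085513]
2 [16.29245265  7.39157634]
3 [17.40271974 10.13546172]
via [8.55083245 3.02275999]
```

```bash
python3 - <<'E'
from station import arm
from h import *
import cv2
im=[]
for n,(y0,y1,x0,x1) in(("top",(210,384,0,232)),("side",(0,200,0,230))):
    p=np.load(n+"0.npz")["p"][y0:y1,x0:x1,::-1]; im.append(cv2.resize(p,(400,300),interpolation=3))
cv2.imwrite("pics/crop1.png",np.hstack(im))
c=arm.get_calibration("side")
for X in([.289,.609,.226],[.289,.609,.33]):
    q=c["mtx"]@(c["R"]@np.array(X)+c["t"]);print(q[:2]/q[2])
# tall points near start, side and top, finer
for n in("top","side"):
    c=arm.get_calibration(n); d=np.load(n+"0.npz")["d"]
    v,u=np.mgrid[:384,:512]; v=v.ravel();u=u.ravel()
    P=((np.c_[u,v,np.ones(len(u))]@np.linalg.inv(c["mtx"]).T)*d[v,u][:,None]-c["t"])@c["R"]
    g=np.full((15,14),0.)
    for x,y,z in P[d[v,u]>0]:
        i=int((x-.14)//.02);j=int((y-.40)//.02)
        if 0<=i<15 and 0<=j<14: g[i,j]=max(g[i,j],z)
    print(n,"rows x .14+.02, cols y .40+.02\n",(g*100).round().astype(int))
E
```

```text
[49.02523481 43.68684173]
[ 32.23401464 -10.44100481]
top rows x .14+.02, cols y .40+.02
 [[ 0  0  1  1  1  0  0  0  0  0  0  0  0  0]
 [ 0  0  1  1  1  1  1  0  0  0  0  0  0  0]
 [ 1  0  1  2  1  1  1  1  1  1  0  0  0  0]
 [ 0  1  5  5  1  1 34 34  1  1  1  1  0  0]
 [ 0  1  4  4  3  1 34 34 33 32  1  1  1  0]
 [ 1  1  1  3  3 34 34 34 34 34 34  1  1  0]
 [11 10  1  1  4 34 34 34 40 35 35  1  0  0]
 [10 10 10 10  5 34 34 34 40 37  1  1  0  0]
 [10 10 10 11 11 26 28 32 40 39 35  0 28  0]
 [ 1  1 11 28 30 30 32 36 38 39 34 34 32  0]
 [ 0  1  1  2 30 31 33 37 41 40  1  0  0  0]
 [ 0  1  1  2 26 28 28 32 41 38 38  0  0  0]
 [ 0  0  0  0  1 28 28 28  2  1  0  0  0  0]
 [ 0  1  0  0  0 26 26  1  1  1  0  6  6  7]
 [ 0  0  0  0  0  0  0  0  6  6  7  7  7  7]]
side rows x .14+.02, cols y .40+.02
 [[ 0  0  1  1  0  0  0  0  0  0  0  0  0  0]
 [ 0  0  0  0  1  1  1  1  0  0  0  0  0  0]
 [ 0  1  1  4  1  1  1  1  1  1  0  0  0  0]
 [ 0  1  5  5  0  1  1 30  1  1  1  1  1  1]
 [ 0  1  4  4  3  1 34 34 34  1  1  1  1  0]
 [10  1  1  3  3 34 34 34 34 33  1 31  1  0]
 [10 10  1  1  5 34 34 34 27  1  1 31  1  0]
 [10 10 10 11  4 34 34 34 33 32  1  1 29  0]
 [10 10 11 11 11 26 28 31 32 31 31  1 29  0]
 [ 1  1 11 28 30 31 33 33 32  0 30  0 28 27]
 [ 0  1  1  2 30 31 32 33 32 31  1  0  0  0]
 [ 0  1  1  2 26 28 28 31 31 31  0  0  0  0]
 [ 0  0  0  0  1 28 28 27  2  1  0  0  0  0]
 [ 0  0  0  0  0  0 26  1  1  1  6  6  6  7]
 [ 0  0  0  0  0  0  0  6  6  6  7  6  7  7]]
```

View pics/crop1.png

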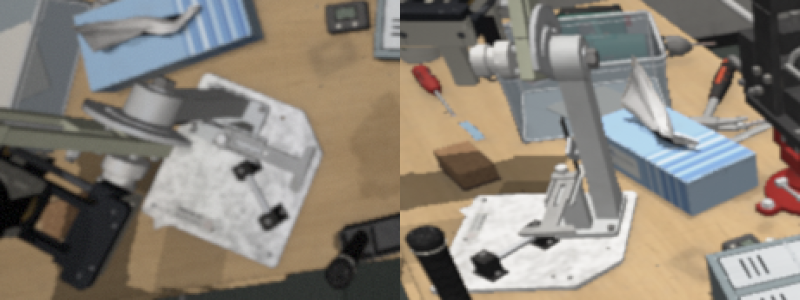

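The crop shows a bench stand on a white plate next to the gripper: its column and disc are about 0.4 m high, at side-view crop (580,120) and top-view crop (140,120). I'll back away from it a little, shut the fingers, and look again.

```bash
python3 -m crank '[[[-0.7,0.35,0,0],[-1.45,0.7,0,0],[-1.45,0.7,0,0]]]' 1 20; python3 - <<'E'
from station import arm
from h import *
import cv2
im=[]
for n in("top","side","wrist"):
    p,d=arm.grab_frame(n); np.savez(n+"1.npz",p=p,d=d); im.append(cv2.resize(p[:,:,::-1],(400,300)) if n!="top" else None)
cv2.imwrite("pics/w1.png",np.hstack(im[1:]))
for n,pts in(("top",[(10,285),(30,287),(50,289),(70,291),(85,293),(95,292),(40,320),(40,340),(60,300),(10,305),(115,273)]),("side",[(122,5),(124,20),(123,40),(110,30),(100,33),(75,35),(60,35),(40,40),(30,20)])):
    c=arm.get_calibration(n);d=np.load(n+"1.npz")["d"]
    for u,v in pts:
        print(n,u,v,((np.linalg.inv(c["mtx"])@[u,v,1]*d[v,u]-c["t"])@c["R"]).round(3) if d[v,u]>0 else None)
print(arm.get_calibration("wrist"))
E
```

```text
t: 1.12
eef_pos: [0.2468, 0.6098, 0.227]
ee_rot: [-3.141, 0.0, -0.441]
force: [0.6, 0.4, -0.1]
width: 0.0629
gripper_force: 0.0
top 10 285 [0.355 0.572 0.396]
top 30 287 [0.35  0.559 0.37 ]
top 50 289 [0.345 0.547 0.34 ]
top 70 291 [0.34  0.533 0.304]
top 85 293 [0.334 0.522 0.274]
top 95 292 [0.337 0.495 0.296]
top 40 320 [0.254 0.76  0.001]
top 40 340 [0.264 0.573 0.308]
top 60 300 [0.3   0.716 0.   ]
top 10 305 [0.29  0.839 0.001]
top 115 273 [0.366 0.513 0.172]
side 122 5 [0.541 1.149 0.061]
side 124 20 [0.501 0.945 0.101]
side 123 40 [0.489 0.946 0.045]
side 110 30 [0.46  0.953 0.077]
side 100 33 [0.376 0.509 0.274]
side 75 35 [0.331 0.487 0.288]
side 60 35 [0.31  0.538 0.27 ]
side 40 40 [0.275 0.55  0.262]
side 30 20 [0.269 0.637 0.266]
{'mtx': array([[297.31863964,   0.        , 257.98953959],
       [  0.        , 297.31863964, 188.76625371],
       [  0.        ,   0.        ,   1.        ]]), 'mount': array([[ 4.72782170e-05, -9.70163025e-01, -2.42453506e-01,
         6.59929685e-02],
       [ 9.99999886e-01, -6.92392391e-05,  4.72055707e-04,
         2.37051050e-04],
       [-4.74758289e-04, -2.42453501e-01,  9.70162911e-01,
        -1.57064347e-01],
       [ 0.00000000e+00,  0.00000000e+00,  0.00000000e+00,
         1.00000000e+00]])}
```

View pics/w1.png

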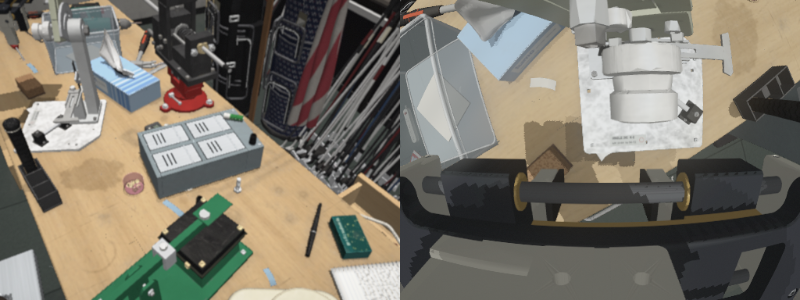

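The wrist view shows the stand straight ahead: disc and cylinder at (640,80), with a bar leaning up. The bench on the robot side of it looks free. Before routing round that side I'll make one height map.

```bash
python3 - <<'E'
from station import arm
from h import *
v,u=np.mgrid[:384,:512]; v=v.ravel();u=u.ravel()
s=arm.get_state();from scipy.spatial.transform import Rotation as Ro
for n in("top","side","wrist"):
    c=arm.get_calibration(n); d=np.load(n+"1.npz")["d"][v,u]
    if n!="wrist": P=((np.c_[u,v,np.ones(len(u))]@np.linalg.inv(c["mtx"]).T)*d[:,None]-c["t"])@c["R"]
    else:
        a=np.c_[u-c["mtx"][0,2],v-c["mtx"][1,2]]/c["mtx"][0,0]; r=np.hypot(*a.T)+1e-9
        k=np.tan(np.minimum(r,1.4))/r
        Pc=np.c_[a*k[:,None],np.ones(len(r))]*d[:,None]
        Pt=Pc@c["mount"][:3,:3].T+c["mount"][:3,3]
        P=Pt@Ro.from_euler("xyz",s["ee_rot"]).as_matrix().T+s["eef_pos"]
    P=P[d>0]
    g=np.zeros((16,13))-.01
    for x,y,z in P:
        i=int((x-.04)//.025);j=int((y-.35)//.025)
        if 0<=i<16 and 0<=j<13: g[i,j]=max(g[i,j],z)
    print(n,"rows x .04+.025, cols y .35+.025\n",(g*100).round().astype(int))
E
```

```text
top rows x .04+.025, cols y .35+.025
 [[-1 -1 -1 -1 -1 -1 -1 -1 -1 -1 -1 -1 -1]
 [-1 -1 -1 -1 -1 -1 -1 -1 -1 -1 -1 -1 -1]
 [-1 -1 -1 -1 -1 -1 -1 -1 -1 -1 -1  0  0]
 [-1 -1 -1  0  0  0  0  0  0  0  0  0  0]
 [-1  0  0  0  1  1  1  0  0  0  0  0  0]
 [18  0  0  1  1  1  1  1  1  0  0  0  0]
 [18  0  0  4  5  1 34 34 34 34 33  1  1]
 [ 0  0  1  4  5  4 34 34 33 36 35  1  1]
 [ 0  0 10  1  3  3 34 34 40 39  1 27  0]
 [ 0 10 11 10  1  5  5 27 32 39 35 32  0]
 [ 0 10 11 10 10 11 10 28 28 27 32 32  0]
 [ 0 10 10 10 11 30 30 34 38 32  1 -1 -1]
 [ 0  0  1  1  1 30 32 35 42 41 38 -1 -1]
 [ 0  0  0  1  1 26 28 28 31 35 37 -1 -1]
 [ 0  0  0  0  1  0 27 28  3  1  0  6  7]
 [ 0  0  0  0  0  0  0  0  6  6  7  7  7]]
side rows x .04+.025, cols y .35+.025
 [[-1 -1 -1 -1 -1 -1 -1 -1 -1 -1 -1 -1 -1]
 [-1 -1 -1 -1 -1 -1 -1 -1 -1 -1 -1 -1 -1]
 [-1 -1 -1 -1 -1 -1 -1 -1 -1 -1 -1 -1 -1]
 [-1 -1  0  0  0  0  0  0  0  0  0  0  0]
 [ 5  0  0  0  1  0  0 -1 -1 -1  0  0  0]
 [18 -1  0  1  1  1  1  1  1  0  0  0  0]
 [18  0  0  4  5  4  1  1 27  1  1  1  0]
 [ 0  0  1  2  5  3 34 34 34 33  1 31 30]
 [ 0  0 10  1 
[... 335 characters left out ...]
 .04+.025, cols y .35+.025
 [[-1 -1 -1 -1 -1 -1 -1 -1 -1 -1 -1 -1 -1]
 [-1 -1 -1 -1 -1 -1 -1 -1 -1 -1 -1 -1 -1]
 [-1 -1 -1 -1 -1 -1 -1 -1 -1 -1 -1 -1  0]
 [-1 -1 -1  0  0  0  0  0 -1  0  0 -1  0]
 [ 5  0  0  0  1  1  1  0  0  0  0  0  0]
 [16  0  0  1  1  1  1 34 31  0  0  0  0]
 [16  0  0  4  5  3  1 34 34 32  1  1  0]
 [ 0  0  1  4  5  4 31 34 34 32  1  1  0]
 [ 0  0 10  1  3  3 32 34 34 34  1 28  0]
 [ 0 10 10 10  1 -1 -1 27 32 34 34 34 34]
 [ 0 10 10 10 11 -1 -1 27 28 27 32 34 34]
 [ 0 10 10 10 10 12 27 30 32 32  1  0 33]
 [ 0  0 -1  1  1 11  7 13 16 31 32  1  0]
 [ 0  0 -1 -1 -1 -1 -1 -1  3 15  0  0  0]
 [ 0 -1 -1 -1 -1 -1 -1 -1 -1  1  0  6  6]
 [-1 -1 -1 -1 -1 -1 -1 -1 -1  6  6  6  6]]
```

The stand occupies x>0.265, y 0.47–0.60. I'll go round it at x≈0.15, then approach the case from the front left.

```bash
python3 -m crank '[[[-1.8,0.8,-0.5,0],[-3.5,1.7,-1,0],[-3.5,1.7,-1,0],[-2.5,3.6,-1,-1],[-1.7,5.5,-1,-2.2],[-0.8,7.4,-1,-3.3],[0.1,9.25,-1,-4.4],[0.1,9.25,-1,-4.4],[0.1,9.25,-1,-4.4]]]'
```

```text
t: 2.4
eef_pos: [0.1526, 0.3999, 0.252]
ee_rot: [-3.14, -0.0, -0.06]
force: [-0.1, 1.4, -1.0]
width: 0.0007
gripper_force: 0.0
```

```bash
python3 -m crank '[[[2,1.1,0,0],[4,2.2,0,0],[6.3,2.7,0,0],[8.5,3.2,0,0],[10.7,3.75,1,0],[12.94,4.24,2.5,0],[12.94,4.24,4.5,0],[12.94,4.24,5.8,0],[12.94,4.24,6,0],[12.94,4.24,6,0],[12.94,4.24,6,0]]]'; python3 - <<'E'
from station import arm
from h import *
s=arm.get_state();print(s["eef_pos"],s["ee_rot"],s["force"])
p=np.load("case.npy");y=s["ee_rot"][2];R=np.array([[np.cos(y),np.sin(y)],[np.sin(y),-np.cos(y)]])
for i in PIV: print(i,(T(p,(PIV[i][0]-45,PIV[i][1]))[0]-s["eef_pos"][:2])@R/.025,p[2]-y)
E
```

```text
t: 3.78
eef_pos: [0.4697, 0.2759, 0.1031]
ee_rot: [-3.14, -0.002, -0.058]
force: [0.7, -0.7, 0.6]
width: 0.0003
gripper_force: 0.0
[0.46971175 0.27586101 0.10313073] [-3.13961698e+00 -1.85851550e-03 -5.82588347e-02] [ 0.74044287 -0.69518389  0.55482414]
0 [-0.01539987  0.04587996] -5.5050313610978396e-05
1 [-0.01556281  3.00587996] -5.5050313610978396e-05
2 [4.34460013 0.04611998] -5.5050313610978396e-05
3 [4.34443718 3.00611998] -5.5050313610978396e-05
```

```bash
python3 -m crank '[[[0,0.04,0.5,0],[0,0.04,0.9,0],[0,0.04,1.0,0],[0,0.04,1.05,0],[0,0.04,1.08,0],[0,0.04,1.08,0]]]'
```

```text
t: 4.53
eef_pos: [0.4689, 0.2738, 0.0747]
ee_rot: [-3.141, -0.0, -0.059]
force: [0.4, 0.1, 0.7]
width: 0.0006
gripper_force: 0.1
```

```bash
python3 -m crank '[[[0,0,0.03,0],[0,0,0.06,0],[0,0,0.06,0]]]'
```

```text
t: 4.9
eef_pos: [0.469, 0.2739, 0.0745]
ee_rot: [-3.141, -0.001, -0.058]
force: [-5.4, -2.2, 13.7]
width: 0.0005
gripper_force: 6.7
```

Lid 0 is solid: 14 N with about 0.2 mm of give. On to lid 1.

```bash
python3 -m crank '[[[0,0,-0.5,0],[0,0,-1,0],[0,1.5,-1,0],[0,2.96,-1,0],[0,2.96,-0.5,0],[0,2.96,-0.2,0],[0,2.96,-0.05,0],[0,2.96,-0.05,0]]]'; python3 -m crank '[[[0,0,0.03,0],[0,0,0.06,0],[0,0,0.06,0]]]'
```

```text
t: 5.9
eef_pos: [0.4645, 0.2004, 0.074]
ee_rot: [3.141, 0.0, -0.058]
force: [0.7, 0.4, 0.2]
width: 0.0006
gripper_force: 0.0
t: 6.28
eef_pos: [0.4646, 0.2001, 0.073]
ee_rot: [-3.141, -0.0, -0.059]
force: [-0.3, 0.5, 1.3]
width: 0.0008
gripper_force: 0.3
```

```bash
python3 -m crank '[[[0,0,0.04,0],[0,0,0.08,0],[0,0,0.08,0]]]'
```

```text
t: 6.65
eef_pos: [0.4645, 0.1999, 0.0708]
ee_rot: [-3.142, -0.0, -0.059]
force: [0.0, 0.5, 1.2]
width: 0.0003
gripper_force: 0.4
```

Lid 1 rocks: it is sinking at a steady 1.2 N. Pushing it open.

```bash
python3 -m crank '[[[0,0,0.15,0],[0,0,0.3,0],[0,0,0.45,0],[0,0,0.6,0],[0,0,0.75,0],[0,0,0.85,0],[0,0,0.85,0]]]'
```

```text
t: 7.52
eef_pos: [0.4642, 0.1996, 0.0492]
ee_rot: [3.141, 0.001, -0.059]
force: [0.1, -0.6, 0.2]
width: 0.0003
gripper_force: 0.1
```

```bash
python3 -m crank '[[[0,0,0.05,0],[0,0,0.1,0],[0,0,0.1,0]]]'
```

```text
t: 7.9
eef_pos: [0.4645, 0.1999, 0.0471]
ee_rot: [-3.142, -0.0, -0.059]
force: [-0.6, 0.6, 1.5]
width: 0.0003
gripper_force: 0.3
```

```bash
python3 -m crank '[[[0,0,0.05,0],[0,0,0.1,0],[0,0,0.1,0]]]'
```

```text
t: 8.28
eef_pos: [0.4644, 0.1999, 0.0445]
ee_rot: [3.142, 0.0, -0.059]
force: [-0.3, 0.5, 1.5]
width: 0.0002
gripper_force: 0.3
```

```bash
python3 -m crank '[[[0,0,0.05,0],[0,0,0.1,0],[0,0,0.1,0]]]'
```

```text
t: 8.65
eef_pos: [0.4649, 0.2, 0.043]
ee_rot: [-3.141, -0.001, -0.058]
force: [-3.0, -1.7, 12.6]
width: 0.0003
gripper_force: 5.4
```

It hit the stop 32 mm below the deck. I'll retract straight up and check.

```bash
python3 -m crank '[[[0,0,-0.3,0],[0,0,-0.9,0],[0,0,-1.8,0],[0,0,-3.5,0],[0,0,-5,0],[0,2,-5,0],[0,4,-5,0],[0,5,-5,0],[0,5,-5,0]]]'; python3 - <<'E'
from station import arm
from h import *
import cv2
im=[]
for n,(y0,y1,x0,x1) in(("top",(120,270,180,330)),("side",(120,270,150,350))):
    p,d=arm.grab_frame(n); im.append(cv2.resize(p[y0:y1,x0:x1,::-1],(400,400),interpolation=3))
    c=arm.get_calibration(n);v,u=np.mgrid[:384,:512];v=v.ravel();u=u.ravel()
    P=((np.c_[u,v,np.ones(len(u))]@np.linalg.inv(c["mtx"]).T)*d[v,u][:,None]-c["t"])@c["R"]
    p0=np.load("case.npy");co,si=np.cos(p0[2]),np.sin(p0[2])
    q=P[:,:2]-p0[:2];L=np.c_[co*q[:,0]+si*q[:,1],-si*q[:,0]+co*q[:,1],P[:,2]]*1e3
    m=(L[:,0]>-108)&(L[:,0]<-23)&(abs(L[:,1]+37)<22)&(L[:,2]<100)
    A=L[m]; k=np.polyfit(A[:,0],A[:,2],1)
    for _ in range(5):
        B=A[abs(np.polyval(k,A[:,0])-A[:,2])<4]; k=np.polyfit(B[:,0],B[:,2],1)
    print(n,len(A),len(B),"tilt",np.arctan(k[0]))
cv2.imwrite("pics/end.png",np.hstack(im))
E
```

```text
t: 9.78
eef_pos: [0.4568, 0.0736, 0.1679]
ee_rot: [-3.141, -0.001, -0.061]
force: [-0.0, 0.1, 0.6]
width: 0.0003
gripper_force: 0.0
top 270 268 tilt 0.693103890105451
side 219 218 tilt 0.6957038158213043
```

View pics/end.png

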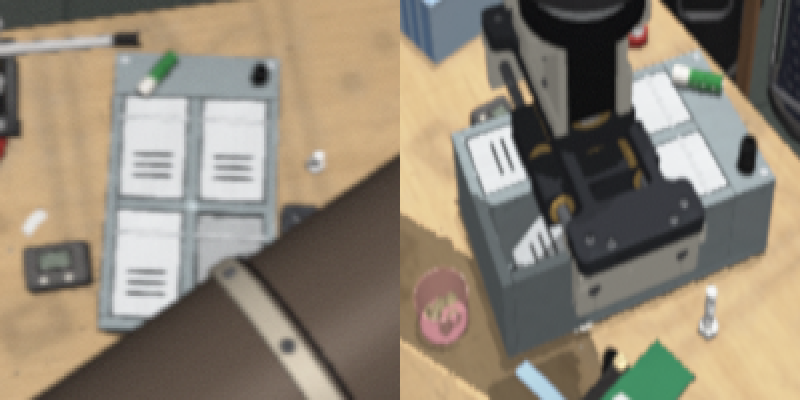

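The pictures show lid 1 (at about (230,240) in the left view) sunk open, with measured tilts of 0.693 and 0.696 rad against the 0.70 stop. The other lids I can see are flush, the small things in view are where they were, and the gripper is clear.

```bash
python3 -c "
from station import arm
print(arm.job_done())"
```

```text
the job is handed in; nothing more can be done
None
```

The rocking lid was lid_1 (near row, right): I pushed it to its stop (measured tilt about 0.69–0.70 rad), left it standing open and handed the job in; lid_0 did not give at about 14 N, and lids 2 and 3 were not touched.

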